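# Lever up the slag-box grate and latch it open

## Robot

A 7-joint arm with a two-finger parallel gripper is mounted at the origin on the work surface; the furniture and walls round the work are solid. World frame = base frame: x ahead of the robot, y to its left, z up, the work surface at z = 0. Lengths are in m, angles in rad, forces in N, time in s.
With the tool pointing down it reaches from about 0.4 to 0.85 m from the base axis. Payload 10.4 kg.
Tool frame: the origin (TCP) lies on the centre line of the jaws, within the pads' length; the fingertips stand 8 mm ahead of it and the grasp point (between the pads) lies 11 mm behind it (r.finger_overhang is the distance from the TCP to the fingertips, in m); z points along the fingers, y is the line along which they close (so a half turn about z gives the same grasp; the last joint's range is limited). The gripper opens to 87 mm and grips with 3 to 60 N. Pads are 19 mm wide; open, the fingers measure 117 mm over their backs; the gripper's body (75 mm by 190 mm) begins 51 mm behind the grasp point.
Start: joints at [-1.336, 0.332, -0.065, 1.46, 0.022, 1.35, -0.088], TCP at [0.159, 0.604, 0.231] pointing down, gripper open.
Joint ranges: [-2.6, 2.6], [-0.5, 2.12], [-1.47, 1.34], [0.16, 2.42], [-1.27, 4.41], [0.06, 2.06], [-2.6, 2.6]. Speed limits (rad/s): [2.22, 2.22, 2.79, 2.79, 3.14, 3.14, 3.14].

## Interface

Orientations are given as a unit quaternion [x, y, z, w].
In Python, from bench import r, vision gives the robot as it stands.
- The arm moves only by the tool drive_tool, never from a script. Its argument "series" is a list of rows, each a list of 2 entries, a list of its own where there are three numbers: the shift along the world's x, y, z in cm, then the turn about the world's z in degrees. A call has exactly 10 rows; each row shifts and turns the commanded pose from where the row before left it; what a row does not reach is not made up. A row lasts 1/8 s, in which the tool goes at most 62.5 mm and 10.7 degrees, less where a joint would pass 70% of its speed; a pose out of reach is approached as far as the arm can. A call with a gripper value outside its range is refused whole. "hand" is the closure, from 0 (fully open) to 1 (shut), set as the call begins (left out, the last holds). The fingers move at their own pace and stop on an object; "newtons" is the grip in N (left out, the last holds). Time passes only in rows, so rows that do not move let the fingers close, or fill a call up. It gives the time, the measured TCP pose, the force, the opening and the grip force at its end, in the units of the state.
- r.read_state(): the state, without advancing time (a new reading comes with each control period).
- vision.camera(name): name is "side" or "top" or "wrist"; returns a dict with "color" (480x640x3 uint8, red, green, blue), "intrinsics" (3x3 intrinsics, pixels), "k1" (the pictures are not rectified: a ray, as slopes to the right and down, at radius r is drawn at 1 + k1 r^2 times it, then the intrinsics apply), "R" (3x3) and "t" (3): a world point X has camera coordinates R X + t; the wrist camera has in their place "mount" (4x4, takes a point from camera to tool coordinates, whose origin is the TCP and whose axes are the flange's). Camera axes: x right, y down, z forward; pixel columns grow to the right and rows downward; lengths in m; the calibration is good to about 2 mm. A picture is of the moment at which its call begins: read the wrist's pose just before it. There is no depth.
- r.close_job(): hands the job in; it is judged then, once.
The state is a dict: "time": time; "joint_positions": joint angles; "joint_vel": joint speeds; "joint_torque": joint torques, N m; "ee_pos": TCP position; "eef_rot": TCP orientation; "ft_force": force on the tool from outside, world axes, zero at the start; "torque": the same for the moment, N m; "width": finger opening in m; "grip_force": force on a finger pad.
Only numpy, scipy, OpenCV 4.12 (cv2) and the standard library are available. Lean on these libraries where they do the work, as an engineer would, in place of code of your own. Each camera call takes 0.05 s, during which the arm holds its last target. There are 200 camera calls.

## Task

Raise the heavy grate of the blue slag box so that the tray under it can be cleared: with the fingertips press down the pad at the long end of the red lever, push the lever sideways under the yellow keeper hook while it is down, and let it come up behind the hook's lip, so that the grate stays up by itself when you take your hand away. Only press and push the lever, never lift it off its fulcrum; keep your hand off the grate, and leave the tools lying around where they are.

Things in the scene. Friction and masses are not known exactly. Their poses are not given: they have to be found in the camera images.
- slag_box: fixed rig: open blue steel box (192 long x 230 wide x 128 mm high) with a hinged grate on top, and a beam (top 58 mm above the table) that carries the fulcrum stand and the yellow keeper hook. Origin on the table under the fulcrum pin; +x from the fulcrum to the box (its wall starts at 118 mm), -x along the lever to the pad; the keeper stands on the +y side of the lever; z up
- lever: loose red bar, 418 x 30 x 14 mm, 0.5 kg, lying over the fulcrum pin between two ears 38 mm apart. Origin on its underside at the fulcrum; x along the bar: short end (+107 mm) under the grate's tongue, long end with pad at -x; z normal to its upper face. Tips about the fulcrum (at the start the long end is up by 0.27 rad), swings sideways some 0.35 rad each way; studs stop it sliding lengthwise
- pad (a point): middle of the upper face of the steel hand pad on the lever's long end, 300 mm from the fulcrum along the bar, 56 mm along and 68 mm across the bar, with a 9 mm high lip along both sides (58 mm between them) to push against sideways. 230 mm above the table at the start, about 95 when latched; the lever meets the beam at 60. The grate's weight holds it up: pressing takes 3 to 10 N. Axes as lever
- lever_top (a point): middle of the lever's upper face 200 mm from the fulcrum towards the pad: the part that goes under the hook. When latched it meets keeper
- keeper (a point): middle of the pocket under the hook's arm, on the arm's underside, 108 mm above the table, 200 mm from the fulcrum, 0.24 rad sideways of the straight lever (72 mm at the pad). The hook is 26 mm wide along the lever. The pocket is 38 mm across, between the post (far side) and a 6 mm thick lip (lever's side) that hangs 8 mm below this point: lever_top passes under the lip at 12 mm below this point
- fulcrum (a point): top of the 16 mm fulcrum pin, 130 mm above the table: the lever tips and swings about this point
- grate: heavy dark steel bar grate, 190 x 210 mm, about 4 kg, hinged at the box's edge away from the lever; origin on the hinge line, axes as slag_box when it lies shut, its z axis tilts by the angle it is raised (0 shut, about 0.2 rad with the lever latched). Falls shut when nothing holds it. Its tongue rests on the lever's short end. Not to be touched by the robot
- tape_measure: yellow tape measure, 36x80x63 mm, standing; bystander, leave it
- marker: white paint marker with a red band, 15x134x15 mm, lying; bystander, leave it
- tongue (a point): upper edge of the tongue in the middle of the grate's free edge, over the lever's short end; 140 mm above the table when shut, about 40 mm higher when latched
- block_painted_a: square steel tube off-cut with red and white paint patches, 42x85x42 mm, lying; bystander, leave it
- angle_plate: small grey steel angle plate, 70x60x90 mm, standing on its foot; bystander, leave it
- offcut_sq_b: short dark square steel tube off-cut, 26x60x26 mm, lying; bystander, leave it

How it is judged:
By the outcome, as a careful person would: the job done as asked, in the order asked, and still so for the second after the job is handed in, with the robot touching nothing.
It also fails if it takes over 51 s, if anything falls off the work surface, if the arm or the gripper's body presses on something with over 40 N, if the wrist force passes 120 N, or if a joint passes its speed limit or range.

## Working session

There is one attempt and no reset: what is moved stays moved. The work goes in short steps, Python scripts to look and compute and a tool call to move; the robot and the scene stay as the last step left them, time stands still between calls to the robot, and variables do not carry over. Pictures are saved under pics/ and viewed, at most 11 in all, crops included, and the job is handed in when it is done.

Besides the shell and the picture viewer there is one more tool, called after ">>>" as name([rows], argument=value, ...), one row to a line, values as JSON. drive_tool: Moves the arm, as the interface text tells. Its arguments: {"type":"object","properties":{"series":{"type":"array"},"hand":{"type":"number"},"newtons":{"type":"number"}},"required":["series"]}

```bash
ls; mkdir -p pics
cat > h.py <<'E'
import numpy as np, cv2
from bench import r, vision
def snap(n,f):
    c=vision.camera(n); cv2.imwrite('pics/'+f,c['color'][:,:,::-1]); 
    import pickle; pickle.dump(c,open('pics/'+f+'.pkl','wb')); return c
def ray(c,u,v):
    K=np.array(c['intrinsics']); d=np.array([(u-K[0,2])/K[0,0],(v-K[1,2])/K[1,1]]); s=d.copy()
    for _ in range(20): s=d/(1+c['k1']*(s@s))
    R=np.array(c['R']);t=np.array(c['t']); return -R.T@t, R.T@np.array([s[0],s[1],1])
def atz(c,u,v,z):
    o,d=ray(c,u,v); return o+d*(z-o[2])/d[2]
def tri(c1,p1,c2,p2):
    o1,d1=ray(c1,*p1);o2,d2=ray(c2,*p2)
    s=np.linalg.lstsq(np.c_[d1,-d2],o2-o1,rcond=None)[0]
    a=o1+s[0]*d1;b=o2+s[1]*d2; return (a+b)/2,np.linalg.norm(a-b)
def proj(c,X):
    p=np.array(c['R'])@X+np.array(c['t']); s=p[:2]/p[2]; s=s*(1+c['k1']*(s@s)); K=np.array(c['intrinsics'])
    return K[0,0]*s[0]+K[0,2],K[1,1]*s[1]+K[1,2]
E
python3 - <<'E'
from h import *
snap('top','top1.png');snap('side','side1.png');s=r.read_state()
print(s['time'],s['ee_pos'],s['eef_rot'],s['width'],r.finger_overhang)
E
```

```text
pics
0.1 [0.15925884 0.60401824 0.22984524] [ 1.28521388e-01  9.91706538e-01 -6.26677953e-04 -5.00588324e-05] 0.08712908904336437 0.008
```

View pics/top1.png

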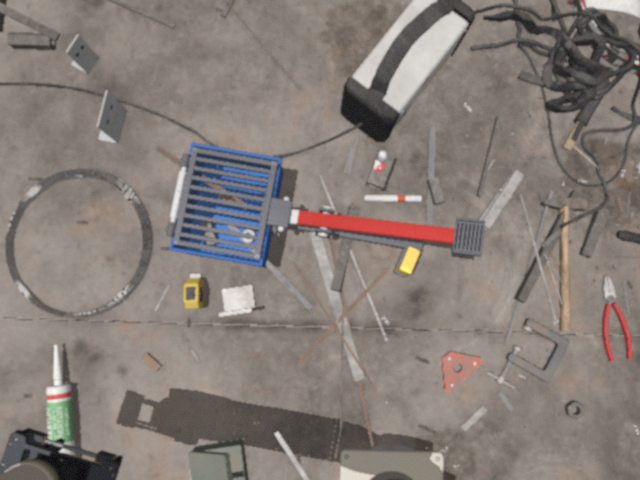

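View pics/side1.png

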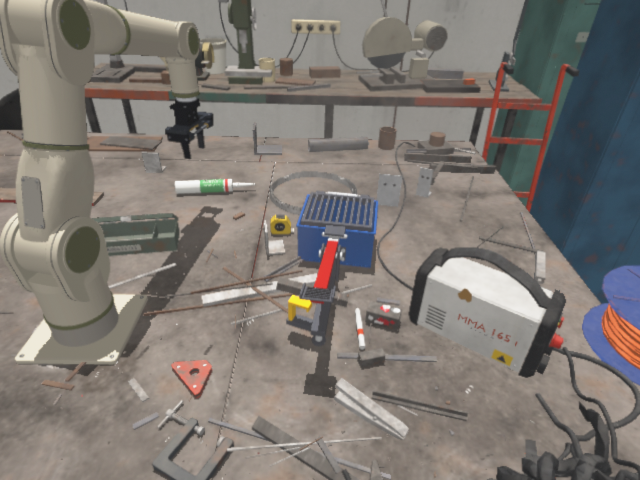

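Top view: the grate is at (225,205), the fulcrum near (325,222), the pad at about (468,237) and the yellow hook at (409,261), on the robot's side of the lever. In the side view the pad is at about (317,293) and the hook at (300,307).

Run:
```python
from h import *
import pickle
T=pickle.load(open('pics/top1.png.pkl','rb'));S=pickle.load(open('pics/side1.png.pkl','rb'))
np.set_printoptions(precision=3,suppress=True)
print('cam',ray(T,320,240)[0],ray(S,320,240)[0])
print('pad',atz(T,468,237.5,.23)); print('pad tri',tri(T,(468,237.5),S,(317,293)))
print('hook',atz(T,409,261,.115)); print('fulc',atz(T,325,222,.13))
for q in [(193,144),(282,157),(265,266),(171,251)]: print('box',atz(T,*q,.128))
# lever red mask centre line
for n,c in(('top',T),('side',S)):
    h=cv2.cvtColor(c['color'],cv2.COLOR_RGB2HSV)
    m=(((h[...,0]<6)|(h[...,0]>174))&(h[...,1]>170)&(h[...,2]>90)).astype(np.uint8)
    k,l,st,ce=cv2.connectedComponentsWithStats(m)
    for i in range(1,k):
        if st[i,4]>300: print(n,st[i],ce[i],cv2.minAreaRect(np.argwhere(l==i)[:,::-1].astype(np.float32)))
    im=c['color'][:,:,::-1]
    x0,y0=(290,180) if n=='top' else (230,190)
    cr=im[y0:y0+(100 if n=='top' else 180),x0:x0+(200 if n=='top' else 180)]
    cv2.imwrite(f'pics/{n}_crop.png',cv2.resize(cr,None,fx=4 if n=='top' else 3.3,fy=4 if n=='top' else 3.3,interpolation=cv2.INTER_CUBIC))
```

```text
cam [0.458 0.191 1.284] [ 0.57  -0.794  0.831]
pad [ 0.579 -0.109  0.23 ]
pad tri (array([ 0.58 , -0.111,  0.226]), np.float64(0.0014349265024021416))
hook [ 0.537 -0.015  0.115]
fulc [0.614 0.168 0.13 ]
box [0.776 0.458 0.128]
box [0.753 0.265 0.128]
box [0.517 0.292 0.128]
box [0.543 0.492 0.128]
top [300 212 104  25 783] [346.575 223.489] ((351.58929443359375, 223.77647399902344), (104.06180572509766, 12.62023639678955), 7.037940979003906)
side [314 242  23  46 530] [325.983 265.317] ((326.36676025390625, 264.3796691894531), (12.258090019226074, 48.282958984375), 15.52410888671875)
```

View pics/top_crop.png

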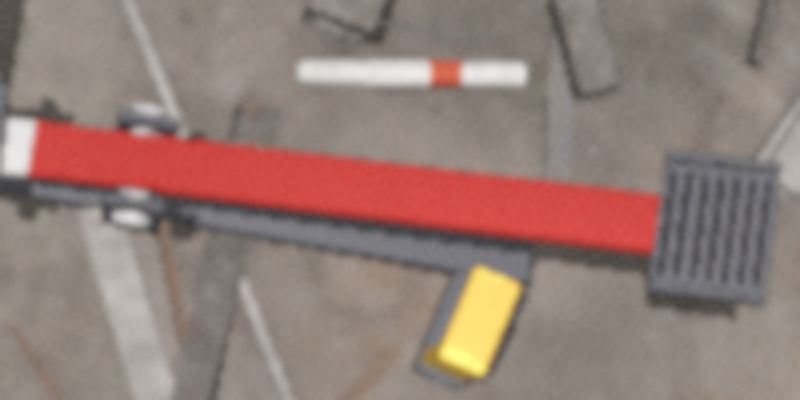

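View pics/side_crop.png

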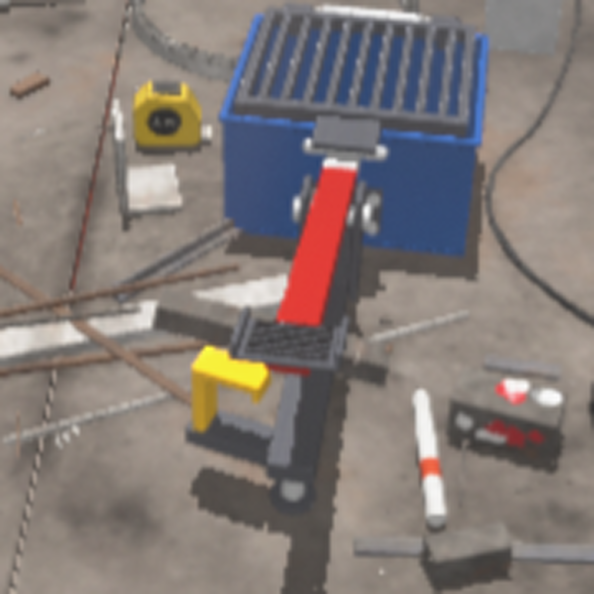

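The rig is consistent: the +x axis is (0.125, 0.992), the fulcrum is near (0.615, 0.169) and the pad near (0.580, -0.110, 0.228). The keeper comes out at about (0.542, -0.018). I'll approach above the pad with the fingers closed.

>>> drive_tool([
  [[2.1,-3.6,0.9],-4.1],
  [[2.1,-3.6,0.9],-4.1],
  [[2.1,-3.6,0.9],-4.1],
  [[2.1,-3.6,0.9],-4.1],
  [[2.1,-3.6,0.9],-4.1],
  [[2.1,-3.6,0.9],-4.1],
  [[2.1,-3.6,0.9],-4.1],
  [[2.1,-3.6,0.9],-4.1],
  [[2.1,-3.6,0.9],-4.1],
  [[2.1,-3.6,0.9],-4.1],
], hand=1, newtons=20)

```text
time: 1.35
ee_pos: [0.3697, 0.243, 0.3207]
eef_rot: [0.469, 0.883, -0.0, -0.0]
ft_force: [0.7, 0.4, -0.2]
width: 0.0012
grip_force: 0.0
```

>>> drive_tool([
  [[2.1,-3.5,0],-4.1],
  [[2.1,-3.5,0],-4.1],
  [[2.1,-3.5,0],-4.1],
  [[2.1,-3.5,0],-4.1],
  [[2.1,-3.5,0],-4.1],
  [[2.1,-3.5,0],-4.1],
  [[2.1,-3.5,0],-4.1],
  [[2.1,-3.5,0],-4.1],
  [[2.1,-3.5,0],-4.1],
  [[2.1,-3.5,0],-4.1],
])

```text
time: 2.6
ee_pos: [0.5798, -0.1066, 0.3203]
eef_rot: [0.748, 0.663, -0.0, -0.0]
ft_force: [-0.2, 0.4, 0.4]
width: 0.0005
grip_force: 0.0
```

Run:
```python
from h import *
from scipy.spatial.transform import Rotation as Ro
s=r.read_state();c=vision.camera('wrist'); cv2.imwrite('pics/w1.png',c['color'][:,:,::-1])
print(s['ee_pos'],s['eef_rot'],np.round(s['joint_positions'],2))
M=np.array(c['mount']);print(M.round(3))
T=np.eye(4);T[:3,:3]=Ro.from_quat(s['eef_rot']).as_matrix();T[:3,3]=s['ee_pos']
W=np.linalg.inv(T@M);c['R']=W[:3,:3];c['t']=W[:3,3]
import pickle;pickle.dump(c,open('pics/w1.pkl','wb'))
print(proj(c,np.array([.579,-.110,.229])),proj(c,np.array([.615,.169,.144])))
```

```text
[ 0.57982467 -0.10656897  0.32030219] [ 7.48229711e-01  6.63439737e-01 -6.48488320e-05 -1.05369675e-04] [-0.49  0.26  0.74  1.45 -0.17  1.51  0.12]
[[ 0.    -0.964 -0.265  0.073]
 [ 1.     0.     0.001 -0.001]
 [-0.    -0.265  0.964 -0.154]
 [ 0.     0.     0.     1.   ]]
(np.float64(317.9756986033256), np.float64(240.75063974295122)) (np.float64(321.1757933771397), np.float64(-147.5269058900159))
```

View pics/w1.png

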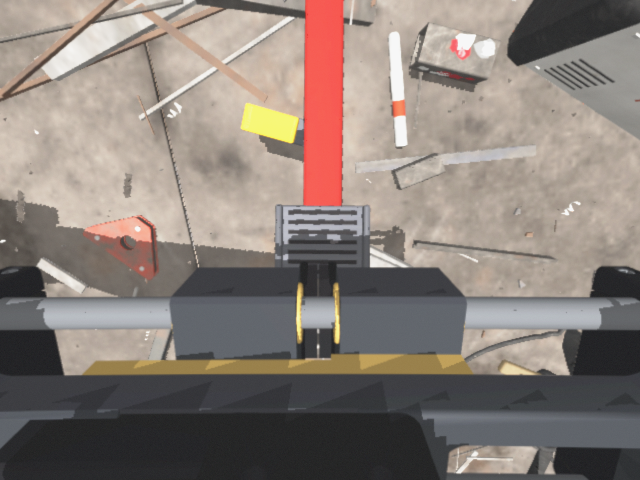

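The wrist view shows the pad at columns 277–369, centred on column 323, so it lies within 4 mm of where I predicted. The hook is to its left at about (270,122) and the fingers are over the pad. I'll press down now.

>>> drive_tool([
  [[0,-0.2,-1.4],0],
  [[0,-0.2,-1.4],0],
  [[0,-0.2,-1.4],0],
  [[0,-0.2,-1.4],0],
  [[0,-0.2,-1.4],0],
  [[0,0,-1],0],
  [[0,0,-1],0],
  [[0,0,-1],0],
  [[0,0,-1],0],
  [[0,0,-1],0],
])

```text
time: 3.9
ee_pos: [0.5794, -0.1158, 0.2]
eef_rot: [0.748, 0.664, 0.0, 0.0]
ft_force: [0.0, -1.6, 3.8]
width: 0.0005
grip_force: 1.8
```

>>> drive_tool([
  [[0,-0.1,-1],0],
  [[0,-0.1,-1],0],
  [[0,-0.1,-1],0],
  [[0,-0.1,-1],0],
  [[0,-0.1,-1],0],
  [[0,0,-1],0],
  [[0,0,-1],0],
  [[0,0,-1],0],
  [[0,0,-1],0],
  [[0,0,-1],0],
])

```text
time: 5.15
ee_pos: [0.5801, -0.1187, 0.1002]
eef_rot: [0.747, 0.665, 0.001, -0.0]
ft_force: [-0.2, 4.4, 7.3]
width: 0.0003
grip_force: 3.6
```

>>> drive_tool([
  [[0,0,-0.5],0],
  [[0,0,-0.5],0],
  [[0,0,-0.5],0],
  [[0,0,-0.5],0],
  [[0,0,-0.3],0],
  [[0,0,-0.2],0],
  [[0,0,-0.1],0],
  [[0,0,0],0],
  [[0,0,0],0],
  [[0,0,0],0],
])

```text
time: 6.4
ee_pos: [0.5806, -0.1184, 0.075]
eef_rot: [0.747, 0.665, 0.002, -0.0]
ft_force: [0.4, 3.9, 9.9]
width: 0.0001
grip_force: 4.4
```

Run:
```python
from h import *
import pickle
T=snap('top','top2.png');S=snap('side','side2.png');s=r.read_state()
print(s['ee_pos'],s['ft_force'])
a=T['color'][170:300,300:500,::-1];b=S['color'][200:380,220:400,::-1]
cv2.imwrite('pics/both2.png',np.hstack([cv2.resize(a,(400,260)),cv2.resize(b,(390,390))[:260+0]]) if 0 else np.hstack([cv2.copyMakeBorder(cv2.resize(a,(400,260)),0,130,0,0,0),cv2.resize(b,(390,390))]))
```

```text
[ 0.58055593 -0.11831875  0.07499516] [-0.29826081  4.97028156  9.88056232]
```

View pics/both2.png

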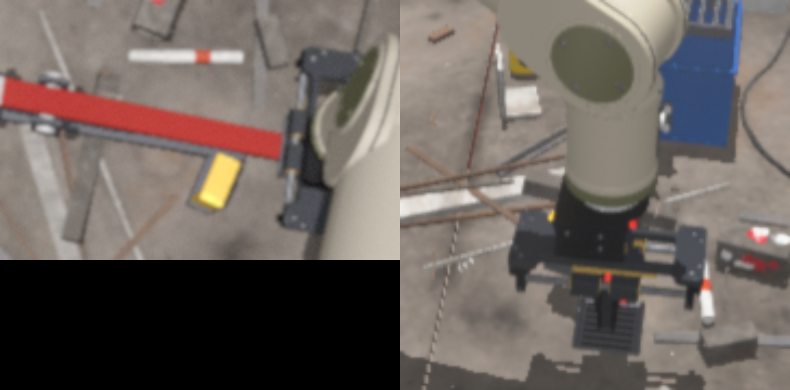

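The lever is down (pad about 65 mm, pressing force about 10 N), with the fingers in the middle of the pad. The keeper is clear on the +y side. I'll swing the lever sideways.

>>> drive_tool([
  [[-0.65,0.1,0],-1.4],
  [[-0.65,0.1,0],-1.4],
  [[-0.65,0.1,0],-1.4],
  [[-0.65,0.1,0],-1.4],
  [[-0.65,0.15,0],-1.4],
  [[-0.65,0.15,0],-1.4],
  [[-0.65,0.2,0],-1.4],
  [[-0.65,0.2,0],-1.4],
  [[-0.65,0.25,0],-1.4],
  [[-0.65,0.25,0],-1.4],
])

```text
time: 7.75
ee_pos: [0.5159, -0.106, 0.0752]
eef_rot: [0.823, 0.568, 0.001, 0.002]
ft_force: [4.0, -9.8, 4.3]
width: 0.0007
grip_force: 5.5
```

Run:
```python
from h import *
from scipy.spatial.transform import Rotation as Ro
T=snap('top','top3.png');s=r.read_state();c=vision.camera('wrist')
print(s['ee_pos'],s['ft_force'])
a=T['color'][170:300,300:500,::-1]
b=c['color'][0:300,160:480,::-1]
cv2.imwrite('pics/both3.png',np.hstack([cv2.copyMakeBorder(cv2.resize(a,(400,260)),0,115,0,0,0),cv2.resize(b,(400,375))]))
```

```text
[ 0.51490042 -0.10563589  0.07498893] [ 2.14818569 -5.91627579  5.54400591]
```

View pics/both3.png

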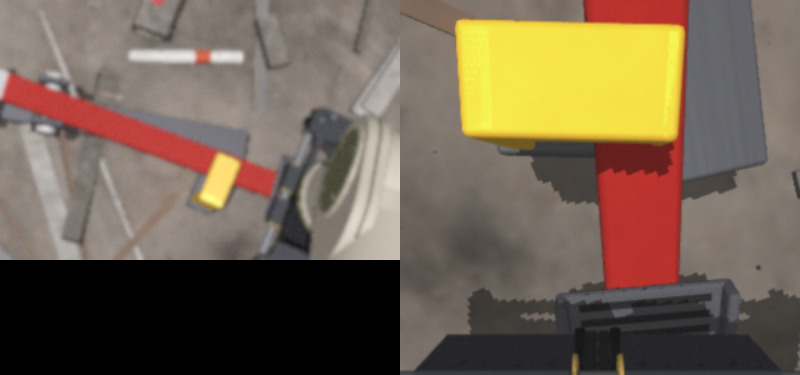

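The lever is under the hook but not yet past the lip: in the wrist crop its right edge (682) is level with the arm's end (685). I'll keep pushing towards the post.

>>> drive_tool([
  [[-0.2,0.05,0],-0.3],
  [[-0.2,0.05,0],-0.3],
  [[-0.2,0.05,0],-0.3],
  [[-0.2,0.05,0],-0.3],
  [[-0.2,0.05,0],-0.3],
  [[-0.2,0.05,0],-0.3],
  [[-0.2,0.05,0],0],
  [[0,0,0],0],
  [[0,0,0],0],
  [[0,0,0],0],
])

```text
time: 9.1
ee_pos: [0.5022, -0.1012, 0.0752]
eef_rot: [0.832, 0.555, 0.001, 0.001]
ft_force: [3.8, -4.0, 4.5]
width: 0.0007
grip_force: 4.0
```

Run:
```python
from h import *
T=snap('top','top4.png');s=r.read_state();c=vision.camera('wrist')
print(s['ee_pos'],s['ft_force'])
a=T['color'][170:300,300:500,::-1]
b=c['color'][0:300,160:480,::-1]
cv2.imwrite('pics/both4.png',np.hstack([cv2.copyMakeBorder(cv2.resize(a,(400,260)),0,115,0,0,0),cv2.resize(b,(400,375))]))
```

```text
[ 0.50220125 -0.10126522  0.07517836] [ 4.12237313 -2.1656805   6.11228867]
```

View pics/both4.png

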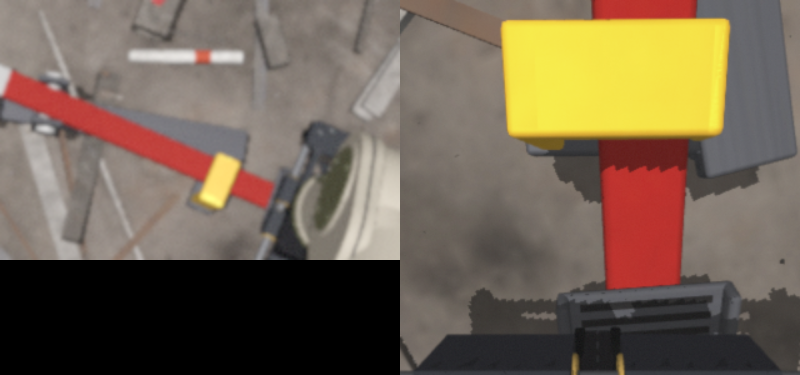

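The lever's right edge is now about 35 px inside the arm's end. Force is only about 4 N, so the post hasn't been reached; I'll go on in small steps.

>>> drive_tool([
  [[-0.15,0.05,0],0],
  [[-0.15,0.05,0],0],
  [[-0.15,0.05,0],0],
  [[0,0,0],0],
  [[0,0,0],0],
  [[0,0,0],0],
  [[0,0,0],0],
  [[0,0,0],0],
  [[0,0,0],0],
  [[0,0,0],0],
])

```text
time: 10.45
ee_pos: [0.4979, -0.0996, 0.0753]
eef_rot: [0.832, 0.555, 0.002, 0.001]
ft_force: [5.4, -3.4, 5.2]
width: 0.0007
grip_force: 3.8
```

>>> drive_tool([
  [[-0.15,0.05,0],0],
  [[-0.15,0.05,0],0],
  [[0,0,0],0],
  [[0,0,0],0],
  [[0,0,0],0],
  [[0,0,0],0],
  [[0,0,0],0],
  [[0,0,0],0],
  [[0,0,0],0],
  [[0,0,0],0],
])

```text
time: 11.7
ee_pos: [0.4951, -0.0985, 0.0753]
eef_rot: [0.832, 0.555, 0.002, 0.001]
ft_force: [5.7, -2.6, 5.8]
width: 0.0003
grip_force: 3.8
```

Run:
```python
from h import *
T=snap('top','top5.png');s=r.read_state();c=vision.camera('wrist')
print(s['ee_pos'],s['ft_force'])
cv2.imwrite('pics/w5.png',cv2.resize(c['color'][0:300,160:480,::-1],(640,600)))
h=cv2.cvtColor(c['color'],cv2.COLOR_RGB2HSV)
red=((h[...,0]<6)|(h[...,0]>174))&(h[...,1]>150); yel=(abs(h[...,0].astype(int)-27)<6)&(h[...,1]>180)
for y in (60,100,130,180): 
  for n,m in(('r',red),('y',yel)):
    x=np.where(m[y,200:480])[0]+200
    if len(x): print(y,n,x.min(),x.max())
```

```text
[ 0.4950603  -0.09849626  0.07532515] [ 6.31962981 -2.51355713  5.77542052]
60 y 269 445
100 y 271 441
130 r 325 393
180 r 326 389
```

View pics/w5.png

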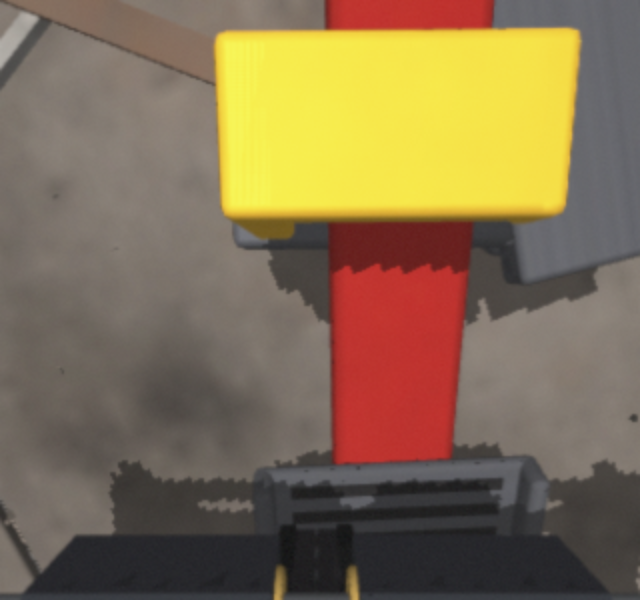

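The lever is nearly centred in the pocket: I estimate about 4–5 mm to the post and about 3 mm to the lip. I'll nudge it 2 mm further and then let it rise, following its arc.

>>> drive_tool([
  [[-0.2,0.05,0],0],
  [[0,0,0],0],
  [[-0.02,-0.06,0.3],0],
  [[-0.02,-0.06,0.3],0],
  [[-0.02,-0.06,0.3],0],
  [[-0.02,-0.06,0.3],0],
  [[-0.02,-0.06,0.3],0],
  [[-0.02,-0.06,0.3],0],
  [[0,0,0],0],
  [[0,0,0],0],
])

```text
time: 13.05
ee_pos: [0.4897, -0.1018, 0.0926]
eef_rot: [0.832, 0.555, 0.0, 0.0]
ft_force: [1.4, 0.4, 4.0]
width: 0.0005
grip_force: 2.1
```

Run:
```python
from h import *
s=r.read_state();c=vision.camera('wrist')
print(s['ee_pos'],s['ft_force'])
cv2.imwrite('pics/w6.png',cv2.resize(c['color'][0:300,160:480,::-1],(640,600)))
```

```text
[ 0.48968238 -0.10178935  0.0926235 ] [1.36525524 0.42303633 3.99894841]
```

View pics/w6.png

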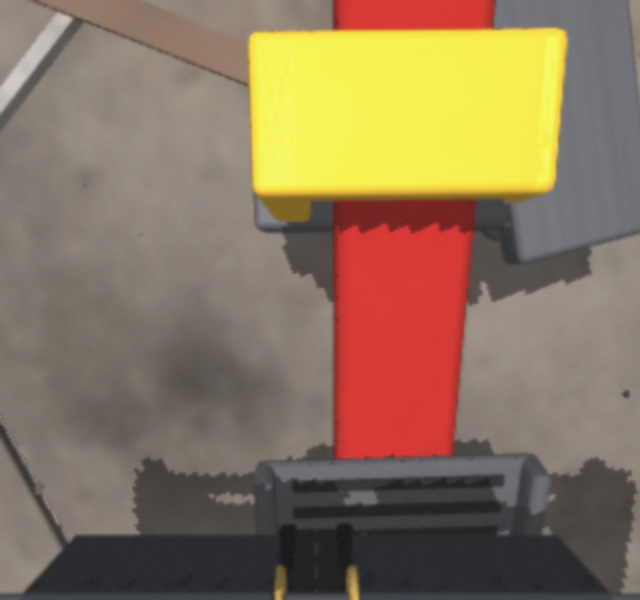

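The lever has risen past the lip's lower edge: its right edge is at 470, inside the lip at 515–553. I'll release the rest of the way.

>>> drive_tool([
  [[0,-0.05,0.2],0],
  [[0,-0.05,0.2],0],
  [[0,0,0.2],0],
  [[0,0,0.2],0],
  [[0,0,0.2],0],
  [[0,0,0.2],0],
  [[0,0,0.2],0],
  [[0,0,0.2],0],
  [[0,0,0],0],
  [[0,0,0],0],
])

```text
time: 14.35
ee_pos: [0.4895, -0.1026, 0.1085]
eef_rot: [0.832, 0.555, -0.0, -0.0]
ft_force: [0.8, 0.3, -0.7]
width: 0.0
grip_force: 0.1
```

The force has dropped to zero, so the lever is latched. I'll retreat upward.

>>> drive_tool([
  [[0,0,1],0],
  [[0,0,2],0],
  [[0,0,2],0],
  [[0,0,2],0],
  [[0,0,2],0],
  [[0,0,2],0],
  [[-1,-2,2],0],
  [[-1,-2,2],0],
  [[-1,-2,1],0],
  [[0,0,0],0],
])

```text
time: 15.6
ee_pos: [0.4591, -0.1645, 0.2692]
eef_rot: [0.833, 0.554, 0.001, 0.0]
ft_force: [0.9, -0.3, -1.1]
width: 0.0009
grip_force: 0.0
```

Run:
```python
from h import *
T=snap('top','top7.png');S=snap('side','side7.png');s=r.read_state()
print(s['time'],s['ee_pos'],s['ft_force'])
a=T['color'][130:300,160:500,::-1];b=S['color'][180:360,230:410,::-1]
cv2.imwrite('pics/both7.png',np.hstack([cv2.copyMakeBorder(cv2.resize(a,(400,200)),0,190,0,0,0),cv2.resize(b,(390,390))]))
```

```text
15.7 [ 0.45955492 -0.16229289  0.26817654] [0.42389579 0.8299228  0.85805665]
```

View pics/both7.png

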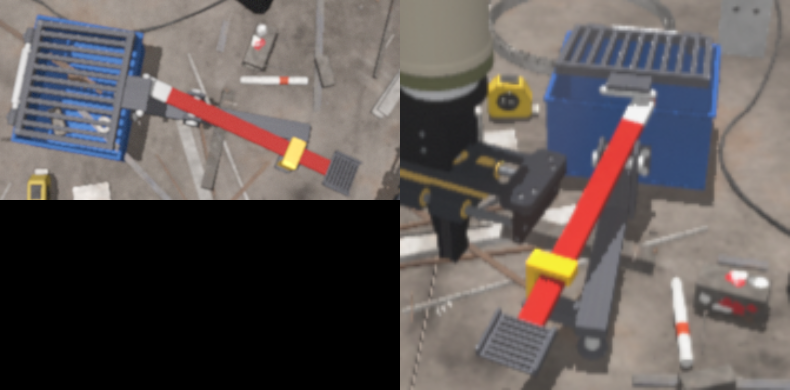

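The pictures show the lever held under the hook and the grate standing raised, with the hand clear.

```bash
python3 -c "
from bench import r
print(r.close_job())"
```

```text
the job is handed in; nothing more can be done
None
```

The grate is up and stays up by itself: the lever is latched behind the keeper hook's lip, the hand is clear, and the job was handed in at about 16 s.

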